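# Set the spice grinder to seven and put the spoons away

### The job

Turn the knurled sleeve on top of the grinder clockwise until its orange pointer clicks in at the mark with seven dots, and leave it there. Put the wooden spoon in the wooden tray and the steel spoon in the steel tray, without disturbing the two mills and the oil bottle.

Things in the scene. Friction and masses are not known exactly. Their poses are not given: they have to be found in the camera images.
- grinder: spice grinder, fixed: white drum 132 mm wide (foot 148), 130 high, flat black deck; origin: centre of underside, z up, x to its black drawer with brass knob. Eight groups of 1 to 8 white dots (2 columns above four) on the deck, 39 to 59 mm from the axis, growing clockwise from above: group n lies at angle 1.75 - 0.5*(n - 1) rad, counter-clockwise positive, from its x axis; blank between 8 and 1.
- sleeve (a joint): the sleeve's angle in rad: 0 at one dot, growing clockwise seen from above, n dots at 0.5*(n - 1), so seven dots is 3.0; end stops at -0.08 and 3.58. A sprung pin clicks it into each mark: up to about 0.4 N m to leave one; let go less than 0.2 rad from a mark it snaps to it. It starts at one, two or three dots: too far for one grasp.
- sleeve_grip (a point): point on the sleeve's vertical axis at the height to grip, 160 mm above the worktop, 30 mm above the deck. The sleeve is a knurled steel cylinder 54 mm across, top 45.5 mm above the deck, over a skirt 66 mm across and 6.5 mm high. The point turns with it: x to the pointer, an orange bar 6 mm wide from mid top face to its rim, down the side and over the skirt.
- wood_spoon: brown wooden spoon, 170 mm long, lying along its own x axis; origin: midway along it, on the underside. Round handle 20 mm thick over the -x half (x -85 to 0 mm), then a 6 mm neck, and a bowl 52 mm across and 14 mm deep at the +x end (centre x = +59 mm). Lies bowl up. 60 g.
- wood_spoon_grip (a point): on the axis of the round handle, 51 mm from its free end and 34 mm from the spoon's middle, 10 mm above the worktop as it lies: a good place to grip, close to the balance point; x along the spoon to the bowl.
- wood_spoon_tip (a point): inside the bowl, 26 mm from the spoon's bowl end, 3 mm above the underside.
- steel_spoon: bright steel spoon, 170 mm long, lying along its own x axis; origin: midway along it, on the underside. Round handle 20 mm thick over the -x half (x -85 to 0 mm), then a 6 mm neck, and a bowl 52 mm across and 14 mm deep at the +x end (centre x = +59 mm). Lies bowl up. 100 g.
- steel_spoon_grip (a point): on the axis of the round handle, 51 mm from its free end and 34 mm from the spoon's middle, 10 mm above the worktop as it lies: a good place to grip, close to the balance point; x along the spoon to the bowl.
- steel_spoon_tip (a point): inside the bowl, 26 mm from the spoon's bowl end, 3 mm above the underside.
- wood_tray: open brown wooden tray, fixed to the worktop, 220 x 120 x 40 mm outside (long side along its x), walls and floor 5 mm; origin: centre of the underside, z up.
- steel_tray: open steel tray, fixed to the worktop, 220 x 120 x 40 mm outside (long side along its x), walls and floor 5 mm; origin: centre of the underside, z up.
- salt_mill: white salt mill, 58 mm across, 150 mm high, loose; origin: centre of its foot. Leave alone.
- pepper_mill: black pepper mill, 58 mm across, 150 mm high, loose; origin: centre of its foot. Leave alone.
- oil_bottle: amber oil bottle, 60 mm across, 170 mm high, loose; origin: centre of its foot. Leave alone.

How it is judged:
By the outcome, as a careful person would: the job done as asked, in the order asked, and still so for the second after the job is handed in, with the robot touching nothing.
It also fails if it takes over 72 s, if anything falls off the work surface, if the arm or the gripper's body presses on something with over 40 N, if the wrist force passes 120 N, or if a joint passes its speed limit or range.

### The arm

A 6-joint arm with a two-finger parallel gripper is mounted at the origin on the work surface. World frame = base frame: x ahead of the robot, y to its left, z up, the work surface at z = 0. Lengths are in m, angles in rad, forces in N, time in s.
With the tool pointing down it reaches from about 0.325 to 0.775 m from the base axis. Payload 9.3 kg.
Tool frame: the origin (TCP) lies midway between the tips of the shut fingers; the grasp point (between the pads) lies 19 mm behind it; z points along the fingers, x is the direction in which the jaws open and shut, and the axes are right-handed (so a half turn about z gives the same grasp; the last joint's range is limited). The gripper opens to 85 mm and grips with 20 to 120 N. Pads are 22 mm wide; open, the fingers measure 114 mm over their backs; the gripper's body (76 mm by 85 mm) begins 54 mm behind the grasp point. The pads swing forward as they close: fully open they stand 13 mm farther back than shut.
Start: joints at [1.152, 0.259, 0.021, 1.334, 0, 1.418], TCP at [0.144, 0.531, 0.231] pointing down, gripper open.
Joint ranges: [-3.04, 3.04], [-0.91, 1.82], [-1.04, 1.36], [-1.92, 1.95], [-1.52, 1.45], [-3.14, 3.14]. Speed limits (rad/s): [2.22, 2.22, 2.79, 3.14, 3.14, 3.14].

### API

Orientations are given as a unit quaternion [x, y, z, w].
In Python, from plant import ctrl gives the robot as it stands.
- The arm moves only by the tool drive_tool, never from a script. Its argument "series" is a list of rows, each an object with "slide": the shift along the tool's x, y, z in mm, a list of three; "yaw": the turn about the tool's z in rad; "claw": the opening, from 0 (shut) to 1 (fully open). A call has 1 to 8 rows; each row is the pose to reach, as a shift and turn from the pose commanded when the call began, along the tool's axes at that moment; what a row does not reach only later rows make up. A row lasts 1/10 s, in which the tool goes at most 50 mm and 8.59 degrees, less where a joint would pass 70% of its speed; a pose out of reach is approached as far as the arm can. A call with a gripper value outside its range is refused whole. The fingers move at their own pace and stop on an object; the grip force is fixed at half the most. Time passes only in rows, so rows that repeat a pose let the fingers close. It gives the time, the measured TCP pose, the force and the opening at its end, in the units of the state.
- ctrl.state(): the state, without advancing time (a new reading comes with each control period).
- ctrl.get_image(name): name is "scene" or "side" or "wrist"; returns (picture, depth): 384x512x3 uint8, red, green, blue; 384x512 float32, m along the optical axis (not along the pixel's ray), 0 where there is no reading.
- ctrl.camera_params(name): a dict with "fovy" (degrees; the focal length in pixels is half the picture's height over the tangent of half this angle, whatever the lens; pixels are square), "cx", "cy" (the principal point, pixels), "cam_to_world" (4x4, takes a point from camera to world coordinates); the wrist camera has in their place "tool_from_camera" (4x4, takes a point from camera to tool coordinates, whose origin is the TCP and whose axes are the tool frame's). Camera axes: x right, y down, z forward; pixel columns grow to the right and rows downward; lengths in m; the calibration is good to about 2 mm. A picture is of the moment at which its call begins: read the wrist's pose just before it. camera_params takes no time and is no camera call.
- ctrl.close_job(): hands the job in, once; it reports no verdict.
The state is a dict: "clock": time; "joint_pos": joint angles; "joint_velocities": joint speeds; "effort": joint torques, N m; "ee_pos": TCP position; "tcp_rot": TCP orientation; "contact_force": force on the tool from outside, world axes, zero at the start; "moment": the same for the moment, N m; "grip_width": finger opening in m.
Only numpy, scipy, OpenCV 4.12 (cv2) and the standard library are available. Lean on these libraries where they do the work, as an engineer would, in place of code of your own. Each camera call takes 0.05 s, during which the arm holds its last target. There are 200 camera calls.

## Working session

There is one attempt and no reset: what is moved stays moved. The work goes in short steps, Python scripts to look and compute and a tool call to move; the robot and the scene stay as the last step left them, time stands still between calls to the robot, and variables do not carry over. Pictures are saved under pics/ and viewed, about 8 in all and at most 12, crops included, and the job is handed in when it is done.

Besides the shell and the picture viewer there is one more tool, called after "Request:" as a command line: name --argument value ..., lists and objects as JSON in quotes. drive_tool: Moves the arm, as the interface text tells. Its arguments: {"type":"object","properties":{"series":{"type":"array"}},"required":["series"]}

```bash
mkdir -p pics; ls; cat > h.py <<'E'
import numpy as np, cv2
from scipy.spatial.transform import Rotation as R
from plant import ctrl
def look(name):
    s=ctrl.state(); im,d=ctrl.get_image(name); p=ctrl.camera_params(name)
    if 'cam_to_world' in p: T=np.array(p['cam_to_world'])
    else:
        W=np.eye(4);W[:3,:3]=R.from_quat(s['tcp_rot']).as_matrix();W[:3,3]=s['ee_pos']
        T=W@np.array(p['tool_from_camera'])
    f=192/np.tan(np.radians(p['fovy'])/2)
    return im,d,(f,p['cx'],p['cy'],T)
def ray(c,u,v):
    f,cx,cy,T=c; return T[:3,3],T[:3,:3]@np.array([(u-cx)/f,(v-cy)/f,1])
def plane(c,u,v,z):
    o,r=ray(c,u,v); return o+r*(z-o[2])/r[2]
def pts(c,d):
    f,cx,cy,T=c; v,u=np.mgrid[:384,:512]
    P=np.stack([(u-cx)/f*d,(v-cy)/f*d,d],-1); return P@T[:3,:3].T+T[:3,3]
def save(n,im): cv2.imwrite('pics/'+n,im[...,::-1])
E
python3 - <<'E'
from h import *
import pickle
out=[]
for n in ['scene','side','wrist']:
    a=look(n); out.append(a[0]); print(n,a[2][0],a[2][3].round(3).tolist()); pickle.dump(a,open(n+'.pkl','wb'))
save('a.png',np.hstack(out[:2])[:, :]) if 0 else None
save('a1.png',out[0]);save('a2.png',out[1]);
print(ctrl.state())
E
```

```text
pics
scene 356.549794918255 [[0.5, 0.554, -0.666, 1.31], [0.866, -0.322, 0.382, -0.431], [-0.003, -0.768, -0.641, 0.829], [0.0, 0.0, 0.0, 1.0]]
side 451.5452377982999 [[0.935, -0.194, 0.298, 0.178], [-0.355, -0.488, 0.797, -1.149], [-0.009, -0.851, -0.525, 0.864], [0.0, 0.0, 0.0, 1.0]]
wrist 292.51796050020397 [[0.262, 0.932, 0.249, 0.082], [0.965, -0.253, -0.069, 0.548], [-0.001, 0.258, -0.966, 0.374], [0.0, 0.0, 0.0, 1.0]]
{'clock': 0.15, 'joint_pos': array([ 1.15238501e+00,  2.59048399e-01,  2.09667211e-02,  1.33371306e+00,
       -2.05652553e-05,  1.41816814e+00]), 'joint_velocities': array([-8.31273823e-05, -1.02147980e-03,  2.30621600e-03, -2.34148279e-03,
       -5.72427969e-04,  3.56949089e-04]), 'effort': array([ 2.53602164e-03, -5.55970180e+01,  3.44663072e+01,  1.13764664e-02,
       -1.86243938e-04, -5.56773827e-07]), 'ee_pos': array([0.14440593, 0.53048938, 0.23082497]), 'tcp_rot': array([ 7.94564237e-01,  6.07179894e-01, -4.33193105e-04,  2.48302299e-04]), 'contact_force': array([ 0.0359936 ,  0.06836462, -0.06896709]), 'moment': array([0.08570736, 0.03423636, 0.01657545]), 'grip_width': 0.08531120629822662}
```

View pics/a1.png

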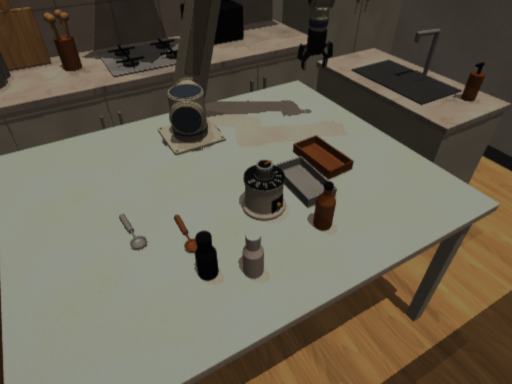

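View pics/a2.png

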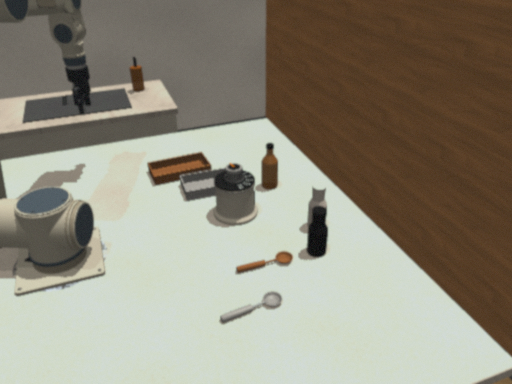

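Scene: sleeve at about (265,165), trays at (322,156) and (303,181), wooden spoon (180,218)-(192,245), steel spoon (123,217)-(138,242). The mills are at (207,255) and (253,255), the bottle at (325,207). The side view agrees. Next I'll segment by height above the table.

```bash
python3 - <<'E'
from h import *
import pickle
for n in ['scene','side']:
    im,d,c=pickle.load(open(n+'.pkl','rb')); P=pts(c,d); 
    hand=[(300,235),(500,250)]
    X,Y,Z=P[...,0],P[...,1],P[...,2]
    tab=(d>0)&(abs(Z)<.01)&(X>.2)&(X<.8)&(abs(Y)<.6); print(n,'table z',np.median(Z[tab]),Z[tab].std())
    m=(d>0)&(Z>.008)&(Z<.25)&(X>-.1)&(X<.95)&(abs(Y)<.75)&(np.hypot(X,Y)>.25)
    k,l,st,_=cv2.connectedComponentsWithStats(m.astype(np.uint8))
    for i in range(1,k):
        if st[i,4]<15: continue
        q=P[l==i]; r=cv2.minAreaRect((q[:,:2]*1000).astype(np.float32))
        print(st[i].tolist(),'mean',q.mean(0).round(3),'zmax',q[:,2].max().round(3),'rect',np.round(r[0],0),np.round(r[1],0),round(r[2],1),'col',im[l==i].mean(0).astype(int))
E
```

```text
scene table z 0.0004122394251643291 0.0019743945618901208
[242, 135, 112, 95, 4449] mean [0.567 0.145 0.07 ] zmax 0.18 rect [534. 244.] [306. 525.] 27.8 col [47 38 29]
[119, 214, 28, 35, 230] mean [ 0.452 -0.384  0.015] zmax 0.023 rect [ 450. -392.] [168.  49.] 13.6 col [96 91 83]
[174, 214, 44, 65, 1068] mean [ 0.688 -0.243  0.077] zmax 0.153 rect [ 597. -236.] [ 57. 281.] 88.5 col [24 17 13]
[242, 229, 22, 49, 855] mean [ 0.778 -0.132  0.09 ] zmax 0.153 rect [ 770. -128.] [57. 48.] 56.7 col [85 79 70]
side table z -0.002364956185862077 0.002188584189459948
[261, 143, 17, 45, 605] mean [0.713 0.139 0.083] zmax 0.169 rect [714. 146.] [50. 57.] 38.5 col [89 70 49]
[147, 152, 111, 72, 3488] mean [0.504 0.129 0.065] zmax 0.18 rect [484. 209.] [241. 515.] 16.5 col [83 77 67]
[307, 183, 21, 73, 1253] mean [ 0.719 -0.214  0.091] zmax 0.151 rect [ 734. -189.] [184.  57.] 62.8 col [62 62 58]
[236, 252, 57, 20, 237] mean [ 0.527 -0.242  0.013] zmax 0.021 rect [ 544. -235.] [ 44. 169.] 85.6 col [134  99  71]
[220, 292, 62, 30, 331] mean [ 0.436 -0.389  0.013] zmax 0.021 rect [ 450. -380.] [ 50. 168.] 90.0 col [147 146 137]
```

```bash
python3 - <<'E'
from h import *
import pickle
A=[];C=[]
for n in ['scene','side']:
    im,d,c=pickle.load(open(n+'.pkl','rb')); P=pts(c,d); m=d>0; A.append(P[m]);C.append(im[m])
A=np.vstack(A);C=np.vstack(C)
# grinder: top points of the sleeve, and deck
s=A[(A[:,2]>.17)&(A[:,2]<.18)&(np.hypot(A[:,0]-.5,A[:,1]-.08)<.12)]; print('sleeve top',len(s),cv2.minEnclosingCircle((s[:,:2]*1000).astype(np.float32)),s.mean(0))
s=A[(abs(A[:,2]-.13)<.005)&(np.hypot(A[:,0]-.5,A[:,1]-.08)<.13)]; print('deck',len(s),cv2.minAreaRect((s[:,:2]*1000).astype(np.float32)))
# topdown, 1.25 px/mm ; x up, y left
W,H=800,600
img=np.full((H,W,3),0,np.uint8)
o=np.argsort(A[:,2]);
A=A[o];C=C[o]
k=(A[:,2]>-.02)&(A[:,2]<.25); A=A[k];C=C[k]
v=((.9-A[:,0])*900).astype(int);u=((.42-A[:,1])*900).astype(int)
k=(u>0)&(u<W-1)&(v>0)&(v<H-1)
for du in(0,1):
  for dv in(0,1): img[v[k]+dv,u[k]+du]=np.clip(C[k]*1.6,0,255)
save('top.png',img)
E
```

```text
sleeve top 276 ((545.6666870117188, 36.70264434814453), 30.88014793395996) [0.5501772  0.03680945 0.17476967]
deck 1055 ((548.2507934570312, 36.532814025878906), (134.09432983398438, 130.67373657226562), 55.06324005126953)
```

View pics/top.png

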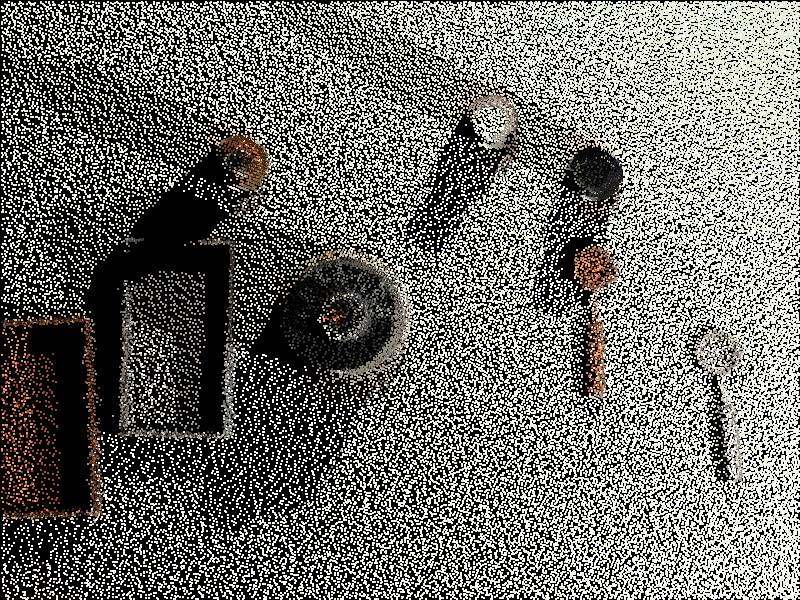

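Grinder axis is at about (0.548, 0.037). The steel tray is at about (0.52, 0.225) and the wood tray at about (0.436, 0.37). The wood spoon grip is near (0.51, -0.242) and the steel spoon grip near (0.42, -0.394). I'll move above the grinder.

Request:
drive_tool --series '[{"slide":[-26,37,-6],"yaw":0,"claw":1},{"slide":[-53,74,-12],"yaw":0,"claw":1},{"slide":[-79,111,-18],"yaw":0,"claw":1},{"slide":[-106,148,-25],"yaw":0,"claw":1},{"slide":[-132,185,-30],"yaw":0,"claw":1},{"slide":[-158,222,-37],"yaw":0,"claw":1},{"slide":[-185,260,-43],"yaw":0,"claw":1},{"slide":[-211,297,-50],"yaw":0,"claw":1}]'

```text
clock: 0.95
ee_pos: [0.3763, 0.2473, 0.2815]
tcp_rot: [0.795, 0.607, -0.0, 0.0]
contact_force: [0.4, 1.4, -0.1]
grip_width: 0.0854
```

Request:
drive_tool --series '[{"slide":[-26,37,0],"yaw":0,"claw":1},{"slide":[-53,74,0],"yaw":0,"claw":1},{"slide":[-79,111,0],"yaw":0,"claw":1},{"slide":[-106,148,0],"yaw":0,"claw":1},{"slide":[-132,185,0],"yaw":0,"claw":1},{"slide":[-159,223,0],"yaw":0,"claw":1},{"slide":[-159,223,0],"yaw":0,"claw":1},{"slide":[-159,223,0],"yaw":0,"claw":1}]'

```text
clock: 1.75
ee_pos: [0.5493, 0.0361, 0.2804]
tcp_rot: [0.795, 0.606, -0.001, -0.001]
contact_force: [-0.8, 1.0, 0.2]
grip_width: 0.0854
```

```bash
python3 - <<'E'
from h import *
import pickle
a=look('wrist');pickle.dump(a,open('w1.pkl','wb'));save('w1.png',a[0]); s=ctrl.state();print(s['clock'],s['ee_pos'],s['joint_pos'])
im,d,c=a;P=pts(c,d)
m=(d>0)&(P[...,2]>.170)&(P[...,2]<.18)&(np.hypot(P[...,0]-.548,P[...,1]-.037)<.05)
q=P[m];print(cv2.minEnclosingCircle((q[:,:2]*1000).astype(np.float32)),np.median(q[:,2]))
h=cv2.cvtColor(im,cv2.COLOR_RGB2HSV);o=m&(h[...,1]>120)&(h[...,0]<25);g=P[o].mean(0);print('orange',o.sum(),g)
E
```

```text
1.8 [0.54878418 0.03698496 0.28081673] [-8.53874118e-02  2.50753658e-01  1.35499328e-01  1.45677527e+00
  1.78311241e-04  1.81191457e-01]
((550.8699340820312, 41.806339263916016), 27.372053146362305) 0.17618050097031568
orange 219 [0.54854665 0.05435294 0.17718501]
```

View pics/w1.png

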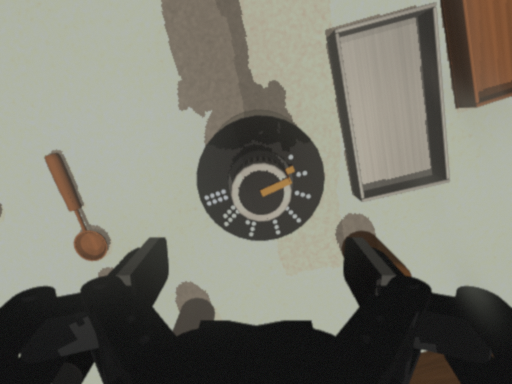

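The pointer ends at about (291,170), between the one-dot group (291,157) and the two-dot group (302,174) because of parallax. I'll measure the dot bearings and the axis properly.

```bash
python3 - <<'E'
from h import *
import pickle
im,d,c=pickle.load(open('w1.pkl','rb'))
g=cv2.cvtColor(im,cv2.COLOR_RGB2GRAY)
# black deck disc -> ellipse contour at z=.13
m=((g<75)*255).astype(np.uint8); m[:, :190]=0;m[:,330:]=0;m[245:]=0
m=cv2.morphologyEx(m,cv2.MORPH_CLOSE,np.ones((9,9)))
ct=max(cv2.findContours(m,0,1)[0],key=cv2.contourArea)
q=np.array([plane(c,u,v,.13)[:2]*1000 for [[u,v]] in ct],np.float32)
lo=[i for i,p in enumerate(ct) if p[0][1]>150]
print('deck',cv2.fitEllipse(q),cv2.fitEllipse(q[lo]))
# sleeve top: bright ring at z=.1755
m2=((g>95)*255).astype(np.uint8);k=np.zeros_like(m2);cv2.circle(k,(262,192),36,255,-1);m2&=k
k,l,st,ce=cv2.connectedComponentsWithStats(m2)
i=1+np.argmax(st[1:,4]);ct=max(cv2.findContours((l==i).astype(np.uint8),0,1)[0],key=cv2.contourArea)
q=np.array([plane(c,u,v,.1755)[:2]*1000 for [[u,v]] in ct],np.float32);print('top',st[i],cv2.fitEllipse(q),cv2.minEnclosingCircle(q))
A=np.array([.5485,.0385])
h=cv2.cvtColor(im,cv2.COLOR_RGB2HSV);o=((h[...,1]>120)&(h[...,0]<25)).astype(np.uint8);o[:150]=0;o[210:]=0;o[:,:240]=0;o[:,320:]=0
k,l,st,ce=cv2.connectedComponentsWithStats(o)
for i in range(1,k):
    if st[i,4]>8: print('or',st[i],[ (lambda p:(p[:2].round(4),round(np.arctan2(*(p[:2]-A)[::-1]),3)))(plane(c,*ce[i],z)) for z in(.1755,.1365)])
ys,xs=np.nonzero(l==1+np.argmax(st[1:,4]));W=np.array([plane(c,u,v,.1755)[:2] for u,v in zip(xs,ys)]);vx,vy,_,_=cv2.fitLine((W*1000).astype(np.float32),2,0,.1,.1).ravel();print('bar dir',np.arctan2(vy,vx))
m3=((g>110)*255).astype(np.uint8)
k,l,st,ce=cv2.connectedComponentsWithStats(m3)
for i in range(1,k):
    if 2<st[i,4]<60:
        p=plane(c,*ce[i],.13)[:2]-A;r=np.hypot(*p)
        if .035<r<.063: print('dot',ce[i].round(0),st[i,4],round(r,4),round(np.arctan2(p[1],p[0]),3))
E
```

```text
deck ((550.0780639648438, 41.41547393798828), (127.8397445678711, 129.38929748535156), 80.48991394042969) ((550.7201538085938, 41.29731369018555), (127.76438903808594, 128.01759338378906), 163.4486541748047)
top [ 231  163   62   65 1562] ((552.5337524414062, 40.91301727294922), (54.74165725708008, 55.029701232910156), 70.7374496459961) ((554.6107177734375, 41.17896270751953), 30.130352020263672)
or [285 166  10   8  52] [(array([0.5377, 0.0702]), np.float64(1.899)), (array([0.5457, 0.0728]), np.float64(1.653))]
or [260 177  32  19 221] [(array([0.549 , 0.0544]), np.float64(1.542)), (array([0.5587, 0.0545]), np.float64(1.003))]
bar dir -1.3950757
dot [290. 157.] 18 0.0411 1.922
dot [304. 173.] 18 0.0488 1.458
dot [298. 174.] 20 0.0424 1.447
dot [223. 191.] 18 0.037 -1.506
dot [217. 193.] 17 0.0434 -1.502
dot [296. 192.] 16 0.0432 0.989
dot [212. 195.] 18 0.0497 -1.506
dot [302. 194.] 18 0.0493 0.989
dot [206. 197.] 17 0.0559 -1.501
dot [225. 197.] 18 0.0378 -1.331
dot [308. 196.] 20 0.0557 0.993
dot [220. 199.] 18 0.0439 -1.351
dot [214. 201.] 19 0.05 -1.37
dot [208. 203.] 16 0.0564 -1.384
dot [229. 211.] 16 0.0451 -0.985
dot [225. 216.] 16 0.0512 -0.986
dot [247. 222.] 16 0.0467 -0.486
dot [253. 223.] 16 0.0474 -0.346
dot [274. 222.] 16 0.049 0.126
dot [226. 224.] 16 0.0578 -0.873
dot [276. 227.] 15 0.055 0.117
dot [252. 228.] 16 0.0535 -0.365
dot [278. 232.] 14 0.0611 0.104
dot [251. 234.] 15 0.0595 -0.381
```

```bash
python3 - <<'E'
from h import *
import pickle
im,d,c=pickle.load(open('w1.pkl','rb'))
save('w1c.png',cv2.resize(im[105:250,185:335],None,fx=4,fy=4,interpolation=cv2.INTER_CUBIC))
im,d,c=pickle.load(open('side.pkl','rb'))
E
```

```text
(no output)
```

View pics/w1c.png

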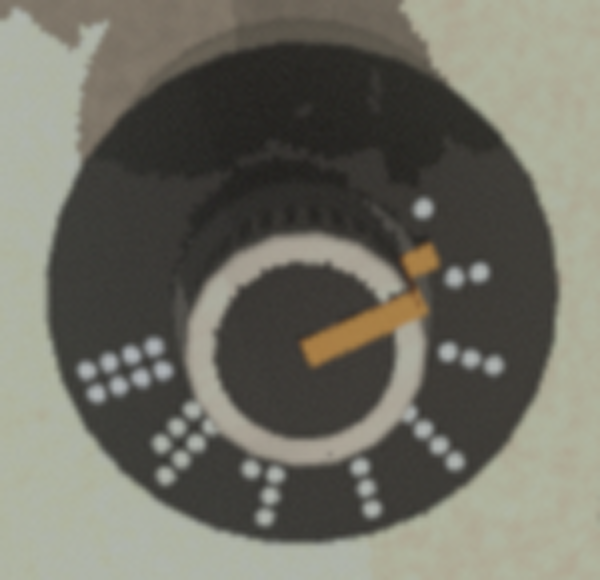

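The pointer sits about midway between dots 1 and 2, at roughly 0.25 rad, so it needs about 2.75 rad clockwise. Positive yaw turns it clockwise. I'll pre-yaw by -1.05 to give joint 6 room, descend and grip.

Request:
drive_tool --series '[{"slide":[1,0,10],"yaw":-0.15,"claw":1},{"slide":[2,0,25],"yaw":-0.3,"claw":1},{"slide":[2,0,45],"yaw":-0.45,"claw":1},{"slide":[2,0,65],"yaw":-0.6,"claw":1},{"slide":[2,0,85],"yaw":-0.75,"claw":1},{"slide":[2,0,105],"yaw":-0.9,"claw":1},{"slide":[2,0,125],"yaw":-1.05,"claw":1},{"slide":[2,0,138],"yaw":-1.05,"claw":1}]'

```text
clock: 2.6
ee_pos: [0.5482, 0.0405, 0.1424]
tcp_rot: [0.38, 0.925, -0.0, -0.0]
contact_force: [-1.4, 0.1, 0.8]
grip_width: 0.0852
```

Request:
drive_tool --series '[{"slide":[0,0,0],"yaw":0,"claw":0.7},{"slide":[0,0,0],"yaw":0,"claw":0.5},{"slide":[0,0,0],"yaw":0,"claw":0.3},{"slide":[0,0,0],"yaw":0,"claw":0.3},{"slide":[0,0,0],"yaw":0,"claw":0.3}]'

```text
clock: 3.1
ee_pos: [0.5496, 0.0397, 0.1447]
tcp_rot: [0.383, 0.924, 0.001, 0.001]
contact_force: [-2.7, 2.8, 7.0]
grip_width: 0.053
```

Request:
drive_tool --series '[{"slide":[0,0,0],"yaw":0.1,"claw":0.2},{"slide":[0,0,0],"yaw":0.24,"claw":0.2},{"slide":[0,0,0],"yaw":0.38,"claw":0.2},{"slide":[0,0,0],"yaw":0.52,"claw":0.2},{"slide":[0,0,0],"yaw":0.66,"claw":0.2},{"slide":[0,0,0],"yaw":0.8,"claw":0.2},{"slide":[0,0,0],"yaw":0.94,"claw":0.2},{"slide":[0,0,0],"yaw":1.08,"claw":0.2}]'

```text
clock: 3.9
ee_pos: [0.5493, 0.0408, 0.1447]
tcp_rot: [0.805, 0.593, 0.001, -0.001]
contact_force: [-3.5, 11.0, 8.6]
grip_width: 0.0521
```

Request:
drive_tool --series '[{"slide":[0,0,0],"yaw":0.14,"claw":0.2},{"slide":[0,0,0],"yaw":0.28,"claw":0.2},{"slide":[0,0,0],"yaw":0.42,"claw":0.2},{"slide":[0,0,0],"yaw":0.56,"claw":0.2},{"slide":[0,0,0],"yaw":0.7,"claw":0.2},{"slide":[0,0,0],"yaw":0.84,"claw":0.2},{"slide":[0,0,0],"yaw":0.98,"claw":0.2},{"slide":[0,0,0],"yaw":1.12,"claw":0.2}]'

```text
clock: 4.7
ee_pos: [0.5502, 0.0417, 0.1447]
tcp_rot: [0.997, 0.075, 0.002, -0.002]
contact_force: [1.1, 16.5, 5.0]
grip_width: 0.0525
```

```bash
python3 - <<'E'
from h import *
import pickle
a=look('wrist');pickle.dump(a,open('w2.pkl','wb'))
b=look('side');pickle.dump(b,open('s2.pkl','wb'))
save('w2.png',np.hstack([a[0],cv2.resize(b[0][130:230,170:300],(288,384*288//374)) if 0 else cv2.resize(b[0][140:240,190:290],(280,384))])); s=ctrl.state();print(s['clock'],s['ee_pos'],s['joint_pos'],s['moment'],R.from_quat(s['tcp_rot']).as_matrix()[:,0])
E
```

```text
4.8 [0.55020003 0.04170934 0.14469669] [-0.0792273   0.29867682 -0.14683946  1.12282786  0.00517065  1.33998522] [ 2.6960026   0.28979871 -0.3543141 ] [0.98852711 0.15100137 0.00357003]
```

View pics/w2.png

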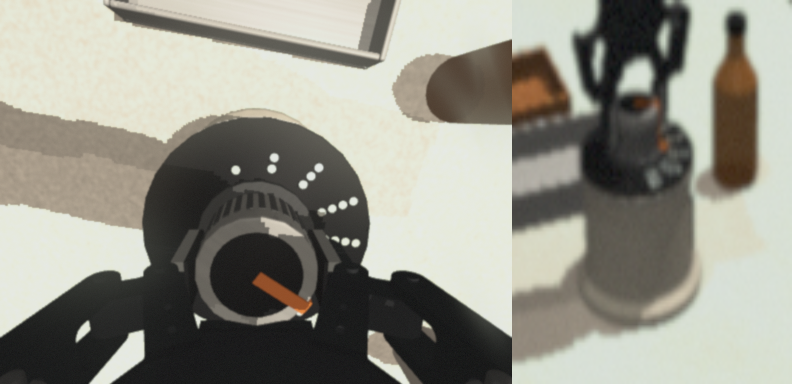

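The grip is holding. The pointer bar runs from the sleeve centre (257,272) to the rim (308,306). I'll measure its bearing.

```bash
cat >> h.py <<'E'
def bar(a,z=.1755,roi=None):
    im,d,c=a; h=cv2.cvtColor(im,cv2.COLOR_RGB2HSV); o=((h[...,1]>120)&(h[...,0]<25)).astype(np.uint8)
    k,l,st,ce=cv2.connectedComponentsWithStats(o)
    P=[]
    for i in range(1,k):
        if st[i,4]<40: continue
        p=plane(c,*ce[i],z)
        if np.hypot(p[0]-.5505,p[1]-.041)>.03: continue
        ys,xs=np.nonzero(l==i);W=np.array([plane(c,u,v,z)[:2] for u,v in zip(xs,ys)])*1000
        vx,vy,_,_=cv2.fitLine(W.astype(np.float32),2,0,.1,.1).ravel()
        q=p[:2]-[.5505,.041]
        if vx*q[0]+vy*q[1]<0: vx,vy=-vx,-vy
        print('bar',st[i,4],p[:2].round(4),'fit',np.arctan2(vy,vx).round(3),'from axis',np.arctan2(q[1],q[0]).round(3))
E
python3 - <<'E'
from h import *
import pickle
for n in ['w1','w2']: bar(pickle.load(open(n+'.pkl','rb')))
E
```

```text
bar 221 [0.549  0.0544] fit 1.747 from axis 1.685
bar 931 [0.563  0.0344] fit -0.444 from axis -0.487
```

The bar has turned 2.18 rad, which matches the tool, so there is no slip. Seven dots is at -1.0 rad bearing, about 0.54 more to go. Then I'll open and rise.

Request:
drive_tool --series '[{"slide":[0,0,0],"yaw":0.14,"claw":0.2},{"slide":[0,0,0],"yaw":0.28,"claw":0.2},{"slide":[0,0,0],"yaw":0.42,"claw":0.2},{"slide":[0,0,0],"yaw":0.54,"claw":0.2},{"slide":[0,0,0],"yaw":0.54,"claw":0.2},{"slide":[0,0,0],"yaw":0.54,"claw":1},{"slide":[0,0,0],"yaw":0.54,"claw":1},{"slide":[0,0,0],"yaw":0.54,"claw":1}]'

```text
clock: 5.6
ee_pos: [0.5496, 0.0388, 0.1436]
tcp_rot: [0.982, -0.191, 0.0, 0.0]
contact_force: [0.0, -0.5, -0.1]
grip_width: 0.0854
```

Request:
drive_tool --series '[{"slide":[0,0,0],"yaw":0,"claw":1},{"slide":[0,0,-10],"yaw":0,"claw":1},{"slide":[0,0,-40],"yaw":0,"claw":1},{"slide":[0,0,-80],"yaw":0,"claw":1},{"slide":[0,0,-115],"yaw":0,"claw":1},{"slide":[0,0,-140],"yaw":0,"claw":1},{"slide":[0,0,-140],"yaw":0,"claw":1}]'

```text
clock: 6.3
ee_pos: [0.5506, 0.0388, 0.2877]
tcp_rot: [0.982, -0.191, 0.003, -0.0]
contact_force: [-0.4, 0.3, -0.1]
grip_width: 0.0854
```

```bash
python3 - <<'E'
from h import *
import pickle
a=look('wrist');pickle.dump(a,open('w3.pkl','wb'))
bar(a); s=ctrl.state();print(s['clock'],s['ee_pos'],s['joint_pos'])
save('w3c.png',a[0])
E
```

```text
bar 225 [0.5578 0.0301] fit -0.989 from axis -0.981
6.35 [0.55012238 0.03884426 0.28540589] [-8.16232320e-02  2.49596307e-01  1.45413474e-01  1.46283521e+00
 -1.09058685e-04  1.87434733e+00]
```

View pics/w3c.png

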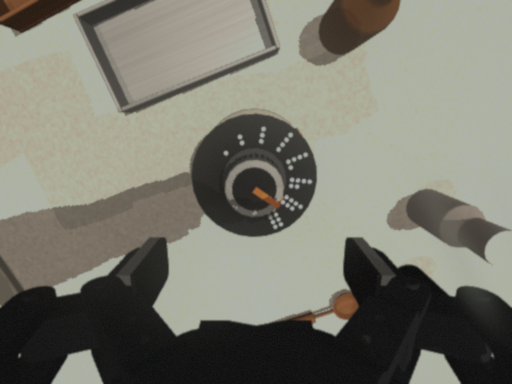

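The pointer (277,203) aims at the seven-dot group (291,202), with the eight-dot group at (277,221). The measured bearing is -0.985 against -1.0. Next, the spoon and tray poses from both fixed views.

```bash
python3 - <<'E'
from h import *
import pickle
def box(P,c,r): return (abs(P[:,0]-c[0])<r[0])&(abs(P[:,1]-c[1])<r[1])
Q={}
for n in ['scene','side']:
    im,d,c=pickle.load(open(n+'.pkl','rb')); P=pts(c,d)[d>0]
    for t,ce,r in [('wood',(.53,-.242),(.09,.045)),('steel',(.445,-.387),(.1,.05))]:
        q=P[box(P,ce,r)&(P[:,2]>.007)&(P[:,2]<.03)]
        lim=.518 if t=='wood' else .435
        hd=q[q[:,0]<lim]; bw=q[q[:,0]>lim+.045]
        vx,vy,x0,y0=cv2.fitLine((hd[:,:2]*1000).astype(np.float32),2,0,.1,.1).ravel()
        print(n,t,'end x',q[:,0].min().round(4),q[:,0].max().round(4),'handle',hd.mean(0).round(4),'bowl',bw.mean(0).round(4),cv2.minEnclosingCircle((bw[:,:2]*1000).astype(np.float32)),'ztop',np.percentile(hd[:,2],95).round(4),'ang',np.arctan(vy/vx).round(3))
    for t,ce,r in [('woodtray',(.436,.37),(.14,.085)),('steeltray',(.524,.225),(.14,.085))]:
        q=P[box(P,ce,r)&(P[:,2]>.034)&(P[:,2]<.046)]
        if t=='woodtray': q=q[q[:,1]>.297]
        else: q=q[(q[:,1]<.295)&(q[:,1]>.15)]
        print(n,t,np.median(q[:,2]).round(4),cv2.minAreaRect((q[:,:2]*1000).astype(np.float32)))
E
```

```text
scene wood end x 0.4563 0.6197 handle [ 0.4891 -0.2414  0.018 ] bowl [ 0.5878 -0.2466  0.0118] ((592.468994140625, -250.3846435546875), 28.254989624023438) ztop 0.0223 ang 0.001
scene steel end x 0.3652 0.5327 handle [ 0.4016 -0.3916  0.0182] bowl [ 0.5026 -0.3772  0.0121] ((506.4693908691406, -376.9594421386719), 26.613622665405273) ztop 0.0222 ang 0.117
scene woodtray 0.0384 ((433.1024169921875, 376.33404541015625), (226.75083923339844, 123.9164810180664), 2.678837299346924)
scene steeltray 0.0391 ((522.8484497070312, 223.6827392578125), (121.66117095947266, 225.10186767578125), 88.65056610107422)
side wood end x 0.4585 0.6178 handle [ 0.4875 -0.2453  0.0142] bowl [ 0.5919 -0.2389  0.0104] ((594.3981323242188, -240.5870361328125), 31.17159080505371) ztop 0.0191 ang -0.017
side steel end x 0.3657 0.5339 handle [ 0.3991 -0.3952  0.0144] bowl [ 0.5088 -0.3765  0.0106] ((506.9232177734375, -379.77783203125), 26.96367073059082) ztop 0.0189 ang 0.1
side woodtray 0.0363 ((436.1534423828125, 372.7767333984375), (219.7504119873047, 133.04429626464844), 2.6726624965667725)
side steeltray 0.0361 ((499.8573913574219, 221.0847625732422), (127.18202209472656, 169.8585662841797), 87.6226806640625)
```

Wood spoon grip is at (0.509, -0.243) with yaw 0, and the handle top at 0.019 to 0.022 fits a 20 mm handle. Steel spoon grip is at (0.417, -0.392) with yaw 0.14. Both tray rims are at about 38 mm. I'll move above the wood spoon.

Request:
drive_tool --series '[{"slide":[9,35,0],"yaw":-0.14,"claw":1},{"slide":[17,70,0],"yaw":-0.28,"claw":1},{"slide":[26,105,0],"yaw":-0.42,"claw":1},{"slide":[34,140,0],"yaw":-0.56,"claw":1},{"slide":[43,175,0],"yaw":-0.7,"claw":1},{"slide":[52,210,0],"yaw":-0.84,"claw":1},{"slide":[60,245,0],"yaw":-0.98,"claw":1},{"slide":[68,277,0],"yaw":-1.12,"claw":1}]'

```text
clock: 7.15
ee_pos: [0.5076, -0.2447, 0.2822]
tcp_rot: [0.932, 0.362, -0.001, -0.001]
contact_force: [0.3, 0.5, 0.3]
grip_width: 0.0857
```

Request:
drive_tool --series '[{"slide":[0,0,15],"yaw":-0.14,"claw":1},{"slide":[0,0,30],"yaw":-0.28,"claw":1},{"slide":[0,0,45],"yaw":-0.42,"claw":1},{"slide":[0,0,60],"yaw":-0.56,"claw":1},{"slide":[0,0,75],"yaw":-0.7,"claw":1},{"slide":[0,0,80],"yaw":-0.835,"claw":1},{"slide":[0,0,80],"yaw":-0.835,"claw":1},{"slide":[0,0,80],"yaw":-0.835,"claw":1}]'

```text
clock: 7.95
ee_pos: [0.5083, -0.2431, 0.2029]
tcp_rot: [0.709, 0.705, -0.0, -0.0]
contact_force: [-0.1, 0.4, -0.6]
grip_width: 0.0854
```

```bash
cat >> h.py <<'E'
def spoon(a,c0,lo=.006,hi=.03):
    im,d,c=a;P=pts(c,d); m=((d>0)&(P[...,2]>lo)&(P[...,2]<hi)&(np.hypot(P[...,0]-c0[0],P[...,1]-c0[1])<.13)).astype(np.uint8)
    k,l,st,ce=cv2.connectedComponentsWithStats(m); i=1+np.argmax(st[1:,4]); q=P[l==i]; xy=q[:,:2]*1000
    print('rect',cv2.minAreaRect(xy.astype(np.float32)),'ztop',np.percentile(q[:,2],97))
    x0=xy[:,0].min(); hd=xy[xy[:,0]<x0+70]
    vx,vy,x,y=cv2.fitLine(hd.astype(np.float32),2,0,.1,.1).ravel(); s=np.sign(vx);g=x0+51
    print('end x',x0,'max',xy[:,0].max(),'grip',g,y+(g-x)*vy/vx,'ang',np.arctan(vy/vx))
E
python3 - <<'E'
from h import *
import pickle
a=look('wrist');pickle.dump(a,open('w4.pkl','wb'))
s=ctrl.state();print(s['clock'],s['ee_pos'],s['tcp_rot'],s['joint_pos'][5]); spoon(a,(.54,-.243))
save('w4.png',a[0])
E
```

```text
8.0 [ 0.50848365 -0.24325095  0.20326742] [ 7.08718019e-01  7.05491851e-01 -4.09833701e-05 -1.24063620e-04] -0.5904889230921448
rect ((544.5364990234375, -237.56915283203125), (49.55542755126953, 169.01268005371094), 89.07353210449219) ztop 0.020507194339955133
end x 460.0522643062593 max 629.0179404456103 grip 511.0522643062593 -238.60241310065953 ang -0.0044194534
```

View pics/w4.png

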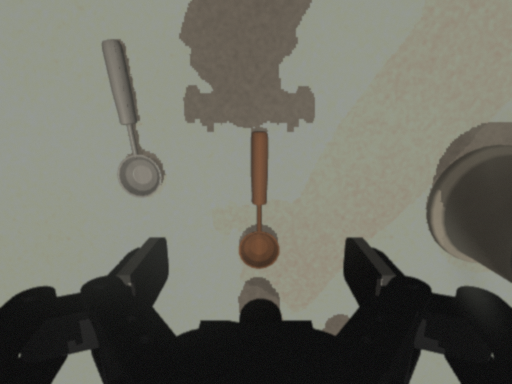

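The handle runs from (258,130) to (258,203), straight between the jaws, with the pepper mill well ahead at (262,300). I'll descend and grip.

Request:
drive_tool --series '[{"slide":[2,2,35],"yaw":0,"claw":1},{"slide":[2,2,75],"yaw":0,"claw":1},{"slide":[2,2,115],"yaw":0,"claw":1},{"slide":[2,2,150],"yaw":0,"claw":1},{"slide":[2,2,175],"yaw":0,"claw":0.8},{"slide":[2,2,190],"yaw":0,"claw":0.7},{"slide":[2,2,199],"yaw":0,"claw":0.6},{"slide":[2,2,199],"yaw":0,"claw":0.4}]'

```text
clock: 8.8
ee_pos: [0.5103, -0.2411, 0.0036]
tcp_rot: [0.708, 0.706, -0.0, -0.001]
contact_force: [0.2, -0.1, 0.7]
grip_width: 0.038
```

Request:
drive_tool --series '[{"slide":[0,0,0],"yaw":0,"claw":0},{"slide":[0,0,0],"yaw":0,"claw":0},{"slide":[0,0,0],"yaw":0,"claw":0},{"slide":[0,0,0],"yaw":0,"claw":0}]'

```text
clock: 9.2
ee_pos: [0.5112, -0.2417, 0.0054]
tcp_rot: [0.707, 0.707, 0.0, 0.001]
contact_force: [-0.6, 1.9, 7.2]
grip_width: 0.0167
```

Request:
drive_tool --series '[{"slide":[0,0,-20],"yaw":0,"claw":0},{"slide":[0,0,-60],"yaw":0,"claw":0},{"slide":[0,0,-105],"yaw":0,"claw":0},{"slide":[0,0,-150],"yaw":0,"claw":0},{"slide":[0,0,-195],"yaw":0,"claw":0},{"slide":[8,-2,-235],"yaw":0,"claw":0},{"slide":[35,-6,-265],"yaw":0,"claw":0},{"slide":[75,-13,-270],"yaw":0,"claw":0}]'

```text
clock: 10.0
ee_pos: [0.4986, -0.1672, 0.2779]
tcp_rot: [0.708, 0.706, 0.001, 0.003]
contact_force: [0.1, 0.5, -1.6]
grip_width: 0.0165
```

Request:
drive_tool --series '[{"slide":[43,-8,0],"yaw":0,"claw":0},{"slide":[86,-16,0],"yaw":0,"claw":0},{"slide":[129,-24,0],"yaw":0,"claw":0},{"slide":[172,-31,0],"yaw":0,"claw":0},{"slide":[215,-39,0],"yaw":0,"claw":0},{"slide":[258,-47,0],"yaw":0,"claw":0},{"slide":[301,-55,0],"yaw":0,"claw":0},{"slide":[344,-62,0],"yaw":0,"claw":0}]'

```text
clock: 10.8
ee_pos: [0.435, 0.1794, 0.2748]
tcp_rot: [0.707, 0.707, 0.0, 0.0]
contact_force: [1.0, 0.2, -0.9]
grip_width: 0.0165
```

Request:
drive_tool --series '[{"slide":[43,-8,0],"yaw":-0.01,"claw":0},{"slide":[86,-16,0],"yaw":-0.02,"claw":0},{"slide":[129,-24,10],"yaw":-0.03,"claw":0},{"slide":[170,-31,35],"yaw":-0.04,"claw":0},{"slide":[195,-36,65],"yaw":-0.05,"claw":0},{"slide":[195,-36,100],"yaw":-0.05,"claw":0},{"slide":[195,-36,120],"yaw":-0.05,"claw":0},{"slide":[195,-36,120],"yaw":-0.05,"claw":0}]'

```text
clock: 11.6
ee_pos: [0.3985, 0.3722, 0.1518]
tcp_rot: [0.689, 0.724, -0.002, -0.001]
contact_force: [-0.4, -0.6, -0.2]
grip_width: 0.0167
```

```bash
python3 - <<'E'
from h import *
import pickle
a=look('wrist');pickle.dump(a,open('w5.pkl','wb'))
s=ctrl.state();print(s['clock'],s['ee_pos'],s['tcp_rot'],s['joint_pos'],s['grip_width'])
im,d,c=a;P=pts(c,d)
q=P[(d>0)&(P[...,2]>.034)&(P[...,2]<.046)&(P[...,1]>.296)];print(cv2.minAreaRect((q[:,:2]*1000).astype(np.float32)),np.median(q[:,2]))
save('w5.png',im)
E
```

```text
11.65 [0.3994234  0.37256007 0.15376559] [ 6.89450130e-01  7.24332354e-01 -1.05897219e-03 -1.95199771e-04] [ 5.96990565e-01  2.87445227e-01 -1.38859705e-01  1.14664400e+00
 -6.63044026e-05  5.47654690e-01] 0.016618542375764007
((434.5439758300781, 378.56787109375), (213.90391540527344, 120.19902038574219), 2.7670185565948486) 0.03976962768899106
```

View pics/w5.png

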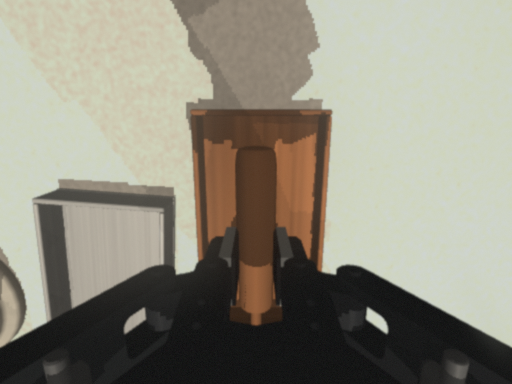

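The spoon is held level along the tray's long axis, with the tray walls at columns 193 to 330. I'll lower it with a 3 mm correction and open only partway, so the fingers clear the walls.

Request:
drive_tool --series '[{"slide":[3,0,35],"yaw":0,"claw":0},{"slide":[3,0,70],"yaw":0,"claw":0},{"slide":[3,0,105],"yaw":0,"claw":0},{"slide":[3,0,128],"yaw":0,"claw":0},{"slide":[3,0,140],"yaw":0,"claw":0},{"slide":[3,0,141],"yaw":0,"claw":0},{"slide":[3,0,141],"yaw":0,"claw":0}]'

```text
clock: 12.35
ee_pos: [0.4008, 0.3763, 0.0147]
tcp_rot: [0.69, 0.724, 0.001, 0.0]
contact_force: [0.7, 0.2, -0.5]
grip_width: 0.0165
```

Request:
drive_tool --series '[{"slide":[0,0,0],"yaw":0,"claw":0.3},{"slide":[0,0,0],"yaw":0,"claw":0.45},{"slide":[0,0,0],"yaw":0,"claw":0.45},{"slide":[0,0,-10],"yaw":0,"claw":0.45},{"slide":[0,0,-40],"yaw":0,"claw":0.45},{"slide":[0,0,-85],"yaw":0,"claw":0.6},{"slide":[0,0,-130],"yaw":0,"claw":0.8},{"slide":[0,0,-170],"yaw":0,"claw":1}]'

```text
clock: 13.15
ee_pos: [0.3997, 0.3758, 0.1866]
tcp_rot: [0.689, 0.724, 0.001, 0.0]
contact_force: [1.1, 0.7, -0.3]
grip_width: 0.078
```

Request:
drive_tool --series '[{"slide":[-20,0,-40],"yaw":0,"claw":1},{"slide":[-63,-1,-60],"yaw":0,"claw":1},{"slide":[-110,-3,-70],"yaw":0,"claw":1},{"slide":[-158,-4,-70],"yaw":0,"claw":1},{"slide":[-206,-5,-70],"yaw":0,"claw":1},{"slide":[-254,-7,-70],"yaw":0,"claw":1},{"slide":[-302,-8,-70],"yaw":0,"claw":1},{"slide":[-350,-9,-70],"yaw":0,"claw":1}]'

```text
clock: 13.95
ee_pos: [0.4075, 0.0241, 0.2544]
tcp_rot: [0.689, 0.724, 0.0, 0.001]
contact_force: [0.9, -0.4, 0.3]
grip_width: 0.0852
```

Request:
drive_tool --series '[{"slide":[-48,-1,0],"yaw":0,"claw":1},{"slide":[-96,-3,0],"yaw":0,"claw":1},{"slide":[-144,-4,0],"yaw":0,"claw":1},{"slide":[-192,-5,0],"yaw":0,"claw":1},{"slide":[-240,-6,0],"yaw":-0.02,"claw":1},{"slide":[-288,-8,10],"yaw":-0.04,"claw":1},{"slide":[-336,-9,25],"yaw":-0.06,"claw":1},{"slide":[-380,-10,40],"yaw":-0.08,"claw":1}]'

```text
clock: 14.75
ee_pos: [0.4164, -0.3565, 0.2139]
tcp_rot: [0.66, 0.751, -0.0, 0.001]
contact_force: [1.2, 0.4, -0.0]
grip_width: 0.0854
```

Request:
drive_tool --series '[{"slide":[-25,-1,15],"yaw":-0.02,"claw":1},{"slide":[-37,-1,35],"yaw":-0.02,"claw":1},{"slide":[-37,-1,40],"yaw":-0.02,"claw":1},{"slide":[-37,-1,40],"yaw":-0.02,"claw":1}]'

```text
clock: 15.15
ee_pos: [0.4202, -0.3903, 0.1732]
tcp_rot: [0.653, 0.758, 0.0, -0.001]
contact_force: [0.0, 1.3, -0.1]
grip_width: 0.0857
```

```bash
python3 - <<'E'
from h import *
import pickle
a=look('wrist');pickle.dump(a,open('w6.pkl','wb'))
s=ctrl.state();print(s['clock'],s['ee_pos'],s['tcp_rot'],s['joint_pos'][5]); spoon(a,(.45,-.387))
save('w6.png',a[0])
E
```

```text
15.2 [ 0.4205502  -0.39025877  0.17413198] [ 6.52318257e-01  7.57945174e-01  6.86682909e-05 -1.00283492e-05] -1.0438766419524323
rect ((451.9172668457031, -386.8705749511719), (169.03904724121094, 49.03720474243164), 9.44000244140625) ztop 0.02037380547338904
end x 366.6390874868249 max 535.8383018997068 grip 417.6390874868249 -387.48007580671515 ang 0.11330846
```

View pics/w6.png

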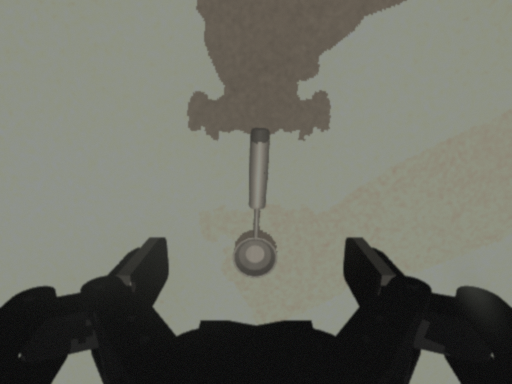

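The steel spoon handle runs (259,130) to (257,205), centred between the jaws. I'll descend and grip.

Request:
drive_tool --series '[{"slide":[0,-2,35],"yaw":0.03,"claw":1},{"slide":[0,-2,70],"yaw":0.03,"claw":1},{"slide":[0,-2,105],"yaw":0.03,"claw":1},{"slide":[0,-2,135],"yaw":0.03,"claw":1},{"slide":[0,-2,155],"yaw":0.03,"claw":0.8},{"slide":[0,-2,166],"yaw":0.03,"claw":0.7},{"slide":[0,-2,170],"yaw":0.03,"claw":0.6},{"slide":[0,-2,170],"yaw":0.03,"claw":0.4}]'

```text
clock: 16.0
ee_pos: [0.4191, -0.3914, 0.0042]
tcp_rot: [0.664, 0.748, -0.0, 0.001]
contact_force: [-0.2, -0.5, 0.4]
grip_width: 0.038
```

Request:
drive_tool --series '[{"slide":[0,0,0],"yaw":0,"claw":0},{"slide":[0,0,0],"yaw":0,"claw":0},{"slide":[0,0,0],"yaw":0,"claw":0},{"slide":[0,0,0],"yaw":0,"claw":0}]'

```text
clock: 16.4
ee_pos: [0.4192, -0.3918, 0.0049]
tcp_rot: [0.664, 0.748, -0.0, 0.001]
contact_force: [-0.1, 2.6, 5.5]
grip_width: 0.0168
```

Request:
drive_tool --series '[{"slide":[0,0,-20],"yaw":0,"claw":0},{"slide":[0,0,-60],"yaw":0,"claw":0},{"slide":[0,0,-105],"yaw":0,"claw":0},{"slide":[0,0,-150],"yaw":0,"claw":0},{"slide":[0,0,-195],"yaw":0,"claw":0},{"slide":[8,2,-235],"yaw":0,"claw":0},{"slide":[33,8,-265],"yaw":0,"claw":0},{"slide":[74,18,-270],"yaw":0.02,"claw":0}]'

```text
clock: 17.2
ee_pos: [0.4283, -0.3172, 0.2775]
tcp_rot: [0.672, 0.74, -0.0, 0.003]
contact_force: [0.4, 0.1, -1.8]
grip_width: 0.0166
```

Request:
drive_tool --series '[{"slide":[43,10,0],"yaw":0.01,"claw":0},{"slide":[86,20,0],"yaw":0.02,"claw":0},{"slide":[129,30,0],"yaw":0.04,"claw":0},{"slide":[172,41,0],"yaw":0.06,"claw":0},{"slide":[215,51,0],"yaw":0.08,"claw":0},{"slide":[258,61,0],"yaw":0.1,"claw":0},{"slide":[301,71,0],"yaw":0.12,"claw":0},{"slide":[344,81,0],"yaw":0.12,"claw":0}]'

```text
clock: 18.0
ee_pos: [0.4739, 0.0364, 0.2743]
tcp_rot: [0.715, 0.699, 0.001, 0.001]
contact_force: [1.6, -1.1, 0.0]
grip_width: 0.0163
```

Request:
drive_tool --series '[{"slide":[43,3,0],"yaw":0,"claw":0},{"slide":[86,5,0],"yaw":0,"claw":0},{"slide":[129,8,0],"yaw":0,"claw":0},{"slide":[165,10,20],"yaw":0,"claw":0},{"slide":[188,11,50],"yaw":0,"claw":0},{"slide":[188,11,90],"yaw":0,"claw":0},{"slide":[188,11,120],"yaw":0,"claw":0},{"slide":[188,11,120],"yaw":0,"claw":0}]'

```text
clock: 18.8
ee_pos: [0.487, 0.2221, 0.1505]
tcp_rot: [0.714, 0.7, -0.003, -0.001]
contact_force: [-1.1, 0.2, -1.1]
grip_width: 0.0164
```

```bash
python3 - <<'E'
from h import *
import pickle
a=look('wrist');pickle.dump(a,open('w7.pkl','wb'))
s=ctrl.state();print(s['clock'],s['ee_pos'],s['tcp_rot'],s['joint_pos'],s['grip_width'])
im,d,c=a;P=pts(c,d)
q=P[(d>0)&(P[...,2]>.034)&(P[...,2]<.046)&(P[...,1]<.296)&(P[...,1]>.15)];print(cv2.minAreaRect((q[:,:2]*1000).astype(np.float32)),np.median(q[:,2]))
im,d,c=b=look('side');P=pts(c,d)
q=P[(d>0)&(P[...,2]>.006)&(P[...,2]<.033)&(abs(P[...,0]-.436)<.1)&(abs(P[...,1]-.373)<.05)]
print('wood in tray',len(q),cv2.minAreaRect((q[:,:2]*1000).astype(np.float32)))
save('w7.png',np.hstack([a[0][::1],cv2.resize(b[0][130:230,140:240],(280,384))]))
E
```

```text
18.85 [0.48824748 0.22219243 0.15294483] [ 7.14360004e-01  6.99777269e-01 -1.09815659e-03 -5.93728151e-04] [ 2.70600459e-01  2.72243455e-01 -1.62813351e-01  1.13823619e+00
 -2.20778196e-05  2.91223970e-01] 0.017035751155107585
((491.2061462402344, 227.1670684814453), (120.30093383789062, 148.51712036132812), 88.56803894042969) 0.03983212611459869
wood in tray 181 ((435.69793701171875, 372.73883056640625), (97.14960479736328, 199.43743896484375), 89.12374877929688)
```

View pics/w7.png

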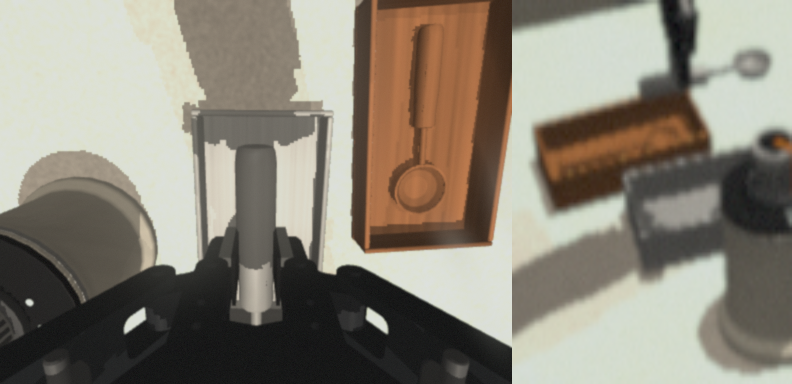

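The wooden spoon lies in its tray at (425,115). The steel spoon is over the steel tray, walls at columns 195 to 330. I'll lower and release.

Request:
drive_tool --series '[{"slide":[3,1,35],"yaw":0,"claw":0},{"slide":[3,1,70],"yaw":0,"claw":0},{"slide":[3,1,105],"yaw":0,"claw":0},{"slide":[3,1,128],"yaw":0,"claw":0},{"slide":[3,1,139],"yaw":0,"claw":0},{"slide":[3,1,140],"yaw":0,"claw":0},{"slide":[3,1,140],"yaw":0,"claw":0}]'

```text
clock: 19.6
ee_pos: [0.4915, 0.2255, 0.015]
tcp_rot: [0.715, 0.7, 0.001, 0.001]
contact_force: [0.3, -0.2, -0.1]
grip_width: 0.0163
```

Request:
drive_tool --series '[{"slide":[0,0,0],"yaw":0,"claw":0.3},{"slide":[0,0,0],"yaw":0,"claw":0.45},{"slide":[0,0,0],"yaw":0,"claw":0.45},{"slide":[0,0,-10],"yaw":0,"claw":0.45},{"slide":[0,0,-40],"yaw":0,"claw":0.45},{"slide":[0,0,-85],"yaw":0,"claw":0.45},{"slide":[0,0,-130],"yaw":0,"claw":0.45},{"slide":[0,0,-175],"yaw":0,"claw":0.45}]'

```text
clock: 20.4
ee_pos: [0.4897, 0.2252, 0.1911]
tcp_rot: [0.714, 0.7, 0.0, 0.0]
contact_force: [0.6, 0.7, -0.2]
grip_width: 0.0383
```

Request:
drive_tool --series '[{"slide":[0,-20,-30],"yaw":0,"claw":0.45},{"slide":[0,-50,-60],"yaw":0,"claw":0.45},{"slide":[0,-80,-100],"yaw":0,"claw":0.45},{"slide":[0,-90,-120],"yaw":0,"claw":0.45},{"slide":[0,-90,-120],"yaw":0,"claw":0.45},{"slide":[0,-90,-120],"yaw":0,"claw":0.45}]'

```text
clock: 21.0
ee_pos: [0.4001, 0.2272, 0.3089]
tcp_rot: [0.714, 0.7, 0.001, 0.0]
contact_force: [0.6, -0.1, -1.3]
grip_width: 0.0383
```

```bash
python3 - <<'E'
from h import *
import pickle
a=look('wrist');b=look('side');c=look('scene');bar(a)
s=ctrl.state();print(s['clock'],s['ee_pos'],s['contact_force'])
for n,v in(('side',b),('scene',c)):
    old=pickle.load(open(n+'.pkl','rb'))
    for nm,cc,zz in(('salt',(.77,-.13),(.1,.16)),('pepper',(.71,-.243),(.1,.16)),('oil',(.715,.147),(.1,.18))):
        r=[]
        for im,d,cm in(old,v):
            P=pts(cm,d);q=P[(d>0)&(P[...,2]>zz[0])&(P[...,2]<zz[1])&(np.hypot(P[...,0]-cc[0],P[...,1]-cc[1])<.05)];r.append(q.mean(0).round(4).tolist())
        print(n,nm,r)
save('end.png',np.hstack([a[0],np.vstack([cv2.resize(b[0][130:220,140:280],(288,192)),cv2.resize(c[0][130:220,230:365],(288,192))])]))
E
```

```text
21.15 [0.40026271 0.22700603 0.30718021] [-0.01273074  1.28430793 -0.17441082]
side salt [[0.761, -0.1352, 0.1304], [0.7608, -0.1353, 0.1309]]
side pepper [[0.703, -0.2483, 0.1315], [0.7028, -0.2483, 0.1315]]
side oil [[0.7161, 0.1446, 0.1287], [0.7162, 0.1445, 0.1299]]
scene salt [[0.7723, -0.1293, 0.1344], [0.7723, -0.1293, 0.1348]]
scene pepper [[0.715, -0.2408, 0.1343], [0.7149, -0.241, 0.1349]]
scene oil [[0.7269, 0.1485, 0.1305], [0.7271, 0.1486, 0.1305]]
```

View pics/end.png

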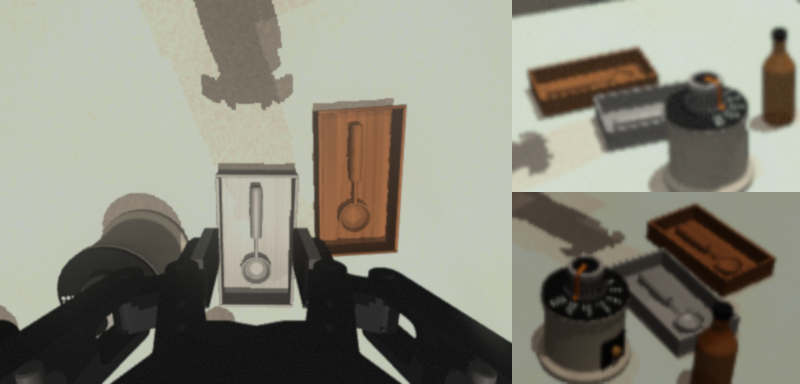

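Both spoons lie flat inside their trays, at (255,230) and (353,175). The mills and bottle are within about 0.3 mm of their first positions. Handing in.

```bash
python3 -c "
from plant import ctrl
print(ctrl.close_job())"
```

```text
the job is handed in; nothing more can be done
None
```

The job is handed in at about 21 s on the clock. The sleeve is at seven dots, and each spoon is in its own tray.

- **Sleeve:** I turned it clockwise first, about 2.75 rad in a single grasp with no slip, then let go. The pointer then measured -0.985 rad against about -1.0 rad for the seven-dot group, and nothing touched it after that. I judged the click from this bearing alone and did not feel for it separately.
- **Spoons:** I placed the wooden spoon in the wooden tray, then the steel spoon in the steel tray. The last picture shows both lying flat inside the walls.
- **Mills and bottle:** They moved no more than about 0.3 mm between the first and last pictures in the two fixed views. The gripper was open and clear of everything when I handed in.
- **Checks that disagreed:**
  - The pointer seemed to start about midway between one and two dots, not at a mark as the task says.
  - The wrist and fixed cameras differed by 2–5 mm, which was within what the grips and trays could take.
  - The gripper read about 17 mm on the 20 mm handles.
  - My last numeric read of the pointer found nothing, because the sleeve was out of the wrist view. The -0.985 rad reading is from just after release.

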